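# Crank the bean doser over by one dose

## Task

Take the crank with the square hub and square hole, fit it down onto the square shaft on top of the bean doser and turn it clockwise, at most a quarter turn, until the pointer on the drum comes up to the next stop pin. Then lift the crank off and lay it flat in the middle of the oval woven mat, knob upwards, leaving the drum turned. Leave the other crank, the one with the round hub, where it lies.

Things in the scene. Friction and masses are not known exactly. Their poses are not given: they have to be found in the camera images.
- crank: Loose steel crank, 135 mm long, lying flat, knob up, 0.25 kg. Hub: 36 mm square block 30 mm high, 21 mm square through hole at x=-50 mm, sides along x, y. Round boss (30 mm) at x=+50 mm with upright black knob, 26 mm wide, top at 70 mm. Grip across the bar between: 16 mm wide, 65 mm of it free, 12 to 30 mm above the underside. Origin at underside level below mid-bar; +x to the knob, z up.
- round_crank: The other crank, to be left alone: same size, origin and axes, but its hub is round (38 mm) with a round 21 mm hole and its knob is a black ball; it does not fit the square shaft. Lies flat on the worktop.
- shaft (a point): Centre of the top of the doser's upright square shaft, 122 mm up. Shaft 18 mm square, top 9 mm tapered to 9 mm (play in the hole 1.5 mm a side, 10 degrees), rising 28 mm above a 36 mm round collar on which the crank's underside rests when home. Fixed round doser 112 mm wide, cup at its spout; the rest of it is below 92 mm. Site turns with the shaft; x, y square to its faces: fits any of 4 ways.
- drum (a joint): Turn of the doser's drum and shaft, rad, growing clockwise seen from above. Starts at 0 to 0.3; at 1.45 the drum's pointer (dark bar) meets the stop pin and the shaft stops dead. Stiff (0.12 N m); stays where it is left. The pointer points towards the spout side and sweeps past the spout.
- mat: Oval woven bamboo mat, 232 x 184 mm, 9 mm thick, fixed on the worktop, empty at the start; origin at the centre of its underside, x along its long side.

How it is judged:
On the way, in this order (a step that is already met when the one before it is completed fails the run):
1. the square-hub crank is fitted down over the square shaft (x of shaft in the frame of crank between -0.06 and -0.04 m and y of shaft in the frame of crank between -0.01 and 0.01 m and z of shaft in the frame of crank between 0.018 and 0.04 m and value of joint drum below 0.8 rad), for 0.2 s.
2. with the crank on it, the shaft is turned clockwise to the stop (x of shaft in the frame of crank between -0.06 and -0.04 m and y of shaft in the frame of crank between -0.01 and 0.01 m and z of shaft in the frame of crank between 0.018 and 0.04 m and value of joint drum above 1.25 rad), for 0.2 s.
At the end, for the whole second after the job is handed in: The drum stands at 1.25 rad or more (within about 11 degrees of the stop); the square-hub crank lies flat and at rest on the oval mat, knob up (tilt under 10 degrees), the middle of its bar within 60 mm of the mat's centre; the round-hub crank is within 40 mm of where it lay (value of joint drum above 1.25 rad and horizontal distance between crank and mat below 0.06 m and height (world z) of crank below 0.02 m and angle between crank's own z axis and vertical below 0.17 rad and z of crank in the frame of mat above 0.004 m and linear speed of crank below 0.03 m/s and distance of round_crank from where it was at the start of the episode below 0.04 m); the robot touches nothing.
It fails at once if the round-hub crank is moved more than 40 mm (distance of round_crank from where it was at the start of the episode above 0.04 m).
It also fails if it takes over 59 s, if anything falls off the work surface, if the arm or the gripper's body presses on something with over 40 N, if the wrist force passes 120 N, or if a joint passes its speed limit or range.

## Robot

A 7-joint arm with a two-finger parallel gripper is mounted at the origin on a cart in front of the work surface, level with it; the furniture and walls round the work are solid. World frame = base frame: x ahead of the robot, y to its left, z up, the work surface at z = 0. Lengths are in m, angles in rad, forces in N, time in s.
With the tool pointing down it reaches from about 0.4 to 0.9 m from the base axis. Payload 5.6 kg.
Tool frame: the origin (TCP) lies at the very end of the fingers, on their centre line; the grasp point (between the pads) lies manip.hold_point_z behind it (manip.hold_point_z is the distance from the TCP to the grasp point, in m); z points along the fingers, y is the line along which they close (so a half turn about z gives the same grasp; the last joint's range is limited). The gripper opens to 92 mm and grips with 3 to 60 N. Pads are 20 mm wide; open, the fingers measure 128 mm over their backs; the gripper's body (75 mm by 189 mm) begins 69 mm behind the grasp point.
Start: joints at [1.103, 0.468, -0.012, 1.603, 0.006, 1.071, -0.056], TCP at [0.268, -0.592, 0.215] pointing down, gripper open.
Joint ranges: [-2.53, 2.53], [-0.31, 2.02], [-1.57, 1.55], [0.28, 2.44], [-1.29, 4.43], [0.15, 1.84], [-2.92, 2.92]. Speed limits (rad/s): [2.57, 2.57, 3.14, 3.14, 3.14, 3.14, 3.14].

## Interface

Orientations are given as a unit quaternion [x, y, z, w].
In Python, from rig import telemetry, optics, job, manip gives the robot as it stands. The module is installed in compiled form; this text tells all that it offers.
- The arm moves only by the tool jog_arm, never from a script. Its argument "targets" is a list that holds one entry, the list of rows, each a list of 7 numbers: the turn, a rotation vector about the tool's x, y, z in degrees, then the shift along the tool's x, y, z in m, then the closure, from 0 (fully open) to 1 (shut). A call has 1 to 20 rows; each row shifts and turns the commanded pose from where the row before left it, along the tool's axes as they then stand; what a row does not reach is not made up. A row lasts 1/8 s, in which the tool goes at most 62.5 mm and 10.7 degrees, less where a joint would pass 70% of its speed; a pose out of reach is approached as far as the arm can. A call with a gripper value outside its range is refused whole. The fingers move at their own pace and stop on an object; "grip_force" is the grip in N (left out, the last holds). Time passes only in rows, so rows that do not move let the fingers close. It gives the time, the measured TCP pose, the force, the opening and the grip force at its end, in the units of the state.
- telemetry.get_obs(): the state, without advancing time (a new reading comes with each control period).
- optics.snapshot(name): name is "scene" or "top" or "wrist"; returns (picture, depth): 384x512x3 uint8, blue, green, red; 384x512 float32, m along the optical axis (not along the pixel's ray), 0 where there is no reading.
- optics.camera_model(name): a dict with "intrinsics" (3x3 intrinsics, pixels), "world_to_cam" (4x4, takes a point from world to camera coordinates). Camera axes: x right, y down, z forward; pixel columns grow to the right and rows downward; lengths in m; the calibration is good to about 2 mm. The wrist camera is an equidistant fisheye: a pixel r from the principal point sees the ray r / f radians off the axis. A picture is of the moment at which its call begins: read the wrist's pose just before it. camera_model takes no time and is no camera call; for the wrist camera it gives the pose at the moment of the call.
- job.sign_off(): hands the job in; it is judged then, once.
Trained networks look in the newest picture that a camera, given by its name, has taken for a name from the list of things; names that differ only in an ending like _2 or _b are one class to them, and where a whole thing is asked for, a point or a joint stands for the part that bears it (a point fixed in the world has none). Each returns a list of dicts, best first, with "confidence" (0 to 1); they miss things now and then, are a little off and sometimes report something else, mostly with a low value. They report only what shows in the picture. A call takes as long as a camera call.
- optics.outline_of(name, camera): "region" (384x512 bool, what is visible of it) and "extent" ([left, top, right, bottom] in pixels, round what is visible of it).
The state is a dict: "clock": time; "qpos": joint angles; "qd": joint speeds; "joint_efforts": joint torques, N m; "tcp_pos": TCP position; "orientation": TCP orientation; "contact_force": force on the tool from outside, world axes, zero at the start; "ft_torque": the same for the moment, N m; "gripper_width": finger opening in m; "grasp_force": force on a finger pad.
Only numpy, scipy, OpenCV 4.12 (cv2) and the standard library are available. Lean on these libraries where they do the work, as an engineer would, in place of code of your own. Each camera call takes 0.05 s, during which the arm holds its last target. There are 200 camera calls.

## Working session

There is one attempt and no reset: what is moved stays moved. The work goes in short steps, Python scripts to look and compute and a tool call to move; the robot and the scene stay as the last step left them, time stands still between calls to the robot, and variables do not carry over. Pictures are saved under pics/ and viewed, at most 10 in all, crops included, and the job is handed in when it is done.

Besides the shell and the picture viewer there is one more tool, called after "Emit:" by a JSON object that holds its "fn" and its "kwargs", one argument or row to a line. jog_arm: Moves the arm, as the interface text tells. Its arguments: {"type":"object","properties":{"targets":{"type":"array"},"grip_force":{"type":"number"}},"required":["targets"]}

```bash
mkdir -p pics; cat > h.py <<'E'
import numpy as np, cv2
from rig import telemetry, optics, job, manip
from scipy.spatial.transform import Rotation as R
def cloud(name, depth, mask=None):
    m=optics.camera_model(name); K=np.array(m["intrinsics"]); T=np.linalg.inv(np.array(m["world_to_cam"]))
    ok=depth>0
    if mask is not None: ok&=mask
    v,u=np.nonzero(ok); z=depth[v,u]
    a=(u-K[0,2])/K[0,0]; b=(v-K[1,2])/K[1,1]
    if name=="wrist":
        r=np.hypot(a,b)+1e-9; t=np.tan(r)/r; a=a*t; b=b*t
    p=np.c_[a*z,b*z,z]
    return p@T[:3,:3].T+T[:3,3], np.c_[u,v]
def tool():
    o=telemetry.get_obs(); return np.array(o["tcp_pos"]), R.from_quat(o["orientation"])
E
python3 - <<'E'
from h import *
o=telemetry.get_obs(); print(o["clock"],o["tcp_pos"],R.from_quat(o["orientation"]).as_matrix().round(3),manip.hold_point_z)
for c in ("scene","top"):
    im,d=optics.snapshot(c); cv2.imwrite(f"pics/{c}0.png",im)
    for n in ("crank","round_crank","shaft","drum","mat"):
        for r in optics.outline_of(n,c)[:2]:
            P,_=cloud(c,d,r["region"])
            print(c,n,round(r["confidence"],2),np.round(r["extent"]),len(P),np.median(P,0).round(3) if len(P) else None, np.percentile(P,2,axis=0).round(3),np.percentile(P,98,axis=0).round(3))
E
```

```text
0.0 [ 0.26758605 -0.59173142  0.21365167] [[ 0.911  0.412 -0.001]
 [ 0.412 -0.911  0.002]
 [-0.    -0.002 -1.   ]] 0.0187
scene crank 0.6 [294. 165. 333. 186.] 405 [ 0.598 -0.284  0.023] [ 0.542 -0.303 -0.002] [ 0.667 -0.253  0.066]
scene round_crank 0.84 [330. 184. 372. 211.] 424 [ 0.425 -0.279  0.024] [ 0.378 -0.295  0.001] [ 0.504 -0.262  0.06 ]
scene shaft 0.72 [144. 213. 184. 242.] 714 [0.501 0.304 0.083] [0.464 0.259 0.08 ] [0.55  0.342 0.118]
scene drum 0.84 [142. 213. 184. 241.] 737 [0.501 0.305 0.083] [0.463 0.259 0.08 ] [0.547 0.343 0.118]
top crank 0.61 [332. 152. 359. 193.] 331 [ 0.614 -0.283  0.029] [ 0.548 -0.3    0.006] [ 0.672 -0.253  0.071]
top round_crank 0.55 [337. 201. 357. 244.] 377 [ 0.45  -0.281  0.029] [ 0.385 -0.297  0.   ] [ 0.512 -0.261  0.065]
top shaft 0.68 [141. 188. 171. 222.] 787 [0.51  0.297 0.085] [0.469 0.26  0.08 ] [0.555 0.342 0.118]
top drum 0.67 [141. 193. 169. 222.] 782 [0.511 0.297 0.085] [0.471 0.257 0.08 ] [0.552 0.342 0.118]
top mat 0.96 [224. 174. 286. 243.] 3352 [0.505 0.01  0.007] [ 0.403 -0.075  0.   ] [0.607 0.094 0.013]
```

```bash
python3 - <<'E'
from h import *
im=cv2.imread("pics/top0.png"); a=cv2.resize(im[130:260,120:380],(780,390),interpolation=cv2.INTER_CUBIC); cv2.imwrite("pics/topc.png",a)
im=cv2.imread("pics/scene0.png"); cv2.imwrite("pics/scenec.png",cv2.resize(im,(768,576)))
E
```

```text
(no output)
```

View pics/topc.png

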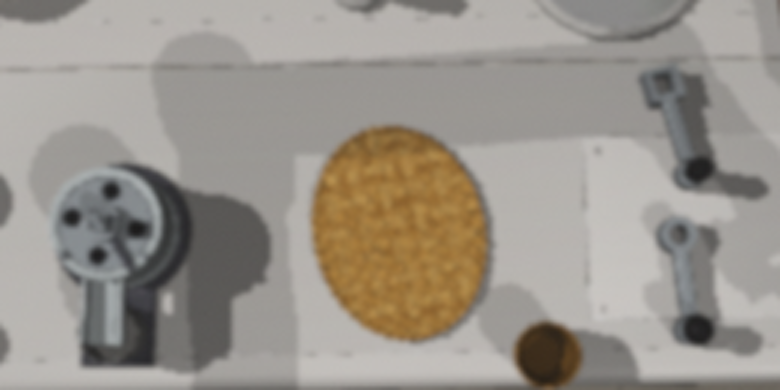

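View pics/scenec.png

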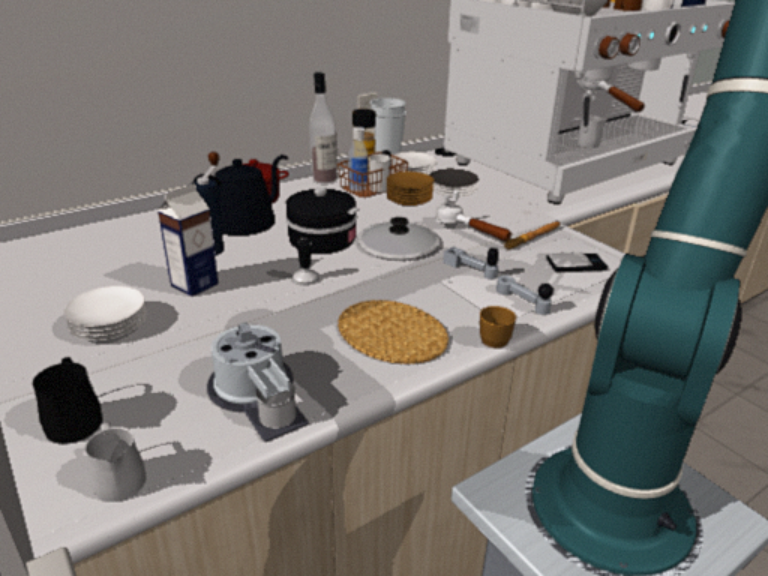

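The square crank is the upper one in the top crop: hub at about (660,85), knob at (695,170). The round-hub crank lies below it. The doser's shaft is at about (108,222) and its pointer runs down-right to (130,265), with the spout below. I'll get the crank pose from both depth clouds.

```bash
cat >> h.py <<'E'
def rows(x,y,z,yaw,n,close,pos=None,rot=None):
    """n equal rows to a tool-down pose; yaw = world angle of tool x (deg)"""
    p,r=tool()
    if pos is not None: p=np.array(pos)
    if rot is not None: r=rot
    g=R.from_matrix(np.array([[np.cos(np.radians(yaw)),np.sin(np.radians(yaw)),0],[np.sin(np.radians(yaw)),-np.cos(np.radians(yaw)),0],[0,0,-1]]))
    rv=(r.inv()*g).as_rotvec(); s=R.from_rotvec(rv/n); dp=(np.array([x,y,z])-p)/n
    out=[]
    for i in range(n):
        out.append([*np.degrees(rv/n).round(2).tolist(),*r.inv().apply(dp).round(4).tolist(),close]); r=r*s
    print(str(out).replace(' ',''))
E
python3 - <<'E'
from h import *
for c in ("scene","top"):
    im,d=optics.snapshot(c)
    for n in ("crank","round_crank"):
        r=optics.outline_of(n,c)[0]; P,_=cloud(c,d,r["region"])
        k=P[P[:,2]>0.05][:,:2].mean(0); b=P[(P[:,2]>.018)&(P[:,2]<.036)][:,:2]
        dist=np.hypot(*(b-k).T); h=b[dist>75e-3]; h=(h.min(0)+h.max(0))/2
        print(c,n,k.round(3),h.round(3),((k+h)/2).round(3),np.hypot(*(k-h)).round(3),np.degrees(np.arctan2(*(k-h)[::-1])).round(1))
    P,_=cloud(c,d,optics.outline_of("shaft",c)[0]["region"]); t=P[P[:,2]>.1]; print("shaft",t.mean(0).round(3),t.max(0).round(3),t.min(0).round(3),len(t))
    q=P[(P[:,2]<.1)&(P[:,2]>.075)]; print(((q.max(0)+q.min(0))/2).round(3))
r=optics.outline_of("mat","top")[0]; P,_=cloud("top",d,r["region"]); print("mat",((P.max(0)+P.min(0))/2).round(3),P.mean(0).round(3))
u,s,v=np.linalg.svd(P[:,:2]-P[:,:2].mean(0),full_matrices=False); print(v[0])
print(telemetry.get_obs()["clock"])
rows(0.612,-0.281,0.2,-108,11,0)
rows(0.612,-0.281,0.2,72,11,0)
E
```

```text
scene crank [ 0.551 -0.292] [ 0.649 -0.273] [ 0.6   -0.283] 0.099 -169.0
scene round_crank [ 0.389 -0.284] [ 0.487 -0.28 ] [ 0.438 -0.282] 0.098 -177.6
shaft [0.504 0.302 0.111] [0.518 0.311 0.122] [0.498 0.294 0.101] 72
[0.511 0.3   0.089]
top crank [ 0.558 -0.292] [ 0.653 -0.271] [ 0.606 -0.282] 0.097 -167.6
top round_crank [ 0.397 -0.284] [ 0.493 -0.278] [ 0.445 -0.281] 0.096 -176.4Traceback (most recent call last):
  File "<stdin>", line 9, in <module>
IndexError: list index out of range
```

```bash
python3 - <<'E'
from h import *
rows(0.604,-0.282,0.17,12,11,0)
E
```

```text
[[0.0,0.0,1.12,0.0395,-0.0131,0.0041,0],[0.0,0.0,1.12,0.0392,-0.0139,0.0041,0],[0.0,0.0,1.12,0.0389,-0.0146,0.0041,0],[0.0,0.0,1.12,0.0386,-0.0154,0.0041,0],[0.0,0.0,1.12,0.0383,-0.0162,0.0041,0],[0.0,0.0,1.12,0.038,-0.0169,0.0041,0],[0.0,0.0,1.12,0.0377,-0.0176,0.0041,0],[0.0,0.0,1.12,0.0373,-0.0184,0.0041,0],[0.0,0.0,1.12,0.0369,-0.0191,0.0041,0],[0.0,0.0,1.12,0.0366,-0.0198,0.0041,0],[0.0,0.0,1.12,0.0362,-0.0205,0.0041,0]]
```

Emit:
{"fn": "jog_arm", "kwargs": {
  "targets": [
    [[0,0,1.1,0.04,-0.013,0.004,0],[0,0,1.1,0.039,-0.014,0.004,0],[0,0,1.1,0.039,-0.015,0.004,0],[0,0,1.1,0.039,-0.015,0.004,0],[0,0,1.1,0.038,-0.016,0.004,0],[0,0,1.1,0.038,-0.017,0.004,0],[0,0,1.1,0.038,-0.018,0.004,0],[0,0,1.1,0.037,-0.018,0.004,0],[0,0,1.1,0.037,-0.019,0.004,0],[0,0,1.1,0.037,-0.02,0.004,0],[0,0,1.1,0.036,-0.02,0.004,0],[0,0,0,0,0,0,0]]
  ]
}}

```text
clock: 2.5
tcp_pos: [0.6069, -0.277, 0.17]
orientation: [0.994, 0.11, 0.0, -0.001]
contact_force: [-0.6, -0.6, 1.0]
gripper_width: 0.0921
grasp_force: 0.0
```

```bash
cat > look.py <<'E'
from h import *
import sys
print(*[np.round(v,4) for v in tool()[0:1]],telemetry.get_obs()["clock"])
im,d=optics.snapshot("wrist"); cv2.imwrite(f"pics/{sys.argv[1]}.png",im)
np.savez("last.npz",d=d)
m=optics.camera_model("wrist"); print(np.array(m["intrinsics"]).round(1).tolist(), np.linalg.inv(np.array(m["world_to_cam"])).round(3).tolist())
for n in sys.argv[2:]:
    for r in optics.outline_of(n,"wrist")[:2]:
        P,_=cloud("wrist",d,r["region"]); print(n,round(r["confidence"],2),np.round(r["extent"]),P.mean(0).round(3))
        if n=="crank":
            k=P[P[:,2]>0.05][:,:2].mean(0); b=P[(P[:,2]>.018)&(P[:,2]<.04)]
            dist=np.hypot(*(b[:,:2]-k).T); h=b[dist>81e-3][:,:2].mean(0); bar=b[(dist>25e-3)&(dist<70e-3)]
            c=bar[:,:2].mean(0); u,s,v=np.linalg.svd(bar[:,:2]-c,full_matrices=False)
            print("k",k.round(4),"h",h.round(4),"bar",bar.mean(0).round(4),np.percentile(bar[:,2],[5,50,95]),"dir",np.degrees(np.arctan2(v[0,1],v[0,0])).round(1),np.degrees(np.arctan2(*(k-h)[::-1])).round(1),len(bar))
E
python3 look.py w1 crank
```

```text
[ 0.6069 -0.277   0.17  ] 2.5
[[297.3, 0.0, 252.1], [0.0, 297.3, 195.4], [0.0, 0.0, 1.0]] [[0.217, -0.933, -0.289, 0.688], [-0.976, -0.207, -0.065, -0.261], [0.001, 0.296, -0.955, 0.341], [0.0, 0.0, 0.0, 1.0]]
crank 0.9 [245. 118. 274. 256.] [ 0.609 -0.291  0.035]
k [ 0.562 -0.302] h [ 0.6573 -0.2795] bar [ 0.6087 -0.2914  0.0305] [0.02887671 0.03054334 0.03183898] dir -166.0 -166.7 582
```

View pics/w1.png

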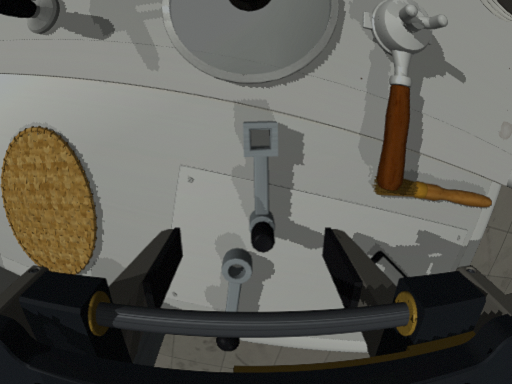

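The wrist picture shows the square-hub crank with its hub at (260,138) and knob at (262,235). The round crank is at (236,265), below the fingers. I'll go lower over the bar and check it once more.

```bash
python3 - <<'E'
from h import *
rows(0.609,-0.289,0.095,13.7,3,0)
E
```

```text
[[0.0,0.02,-0.47,0.0011,0.0027,0.0251,0],[0.0,0.02,-0.47,0.0011,0.0027,0.0251,0],[0.0,0.02,-0.47,0.001,0.0027,0.0251,0]]
```

Emit:
{"fn": "jog_arm", "kwargs": {
  "targets": [
    [[0,0,-0.5,0.001,0.003,0.025,0],[0,0,-0.5,0.001,0.003,0.025,0],[0,0,-0.5,0.001,0.003,0.025,0],[0,0,0,0,0,0,0],[0,0,0,0,0,0,0]]
  ]
}}

```text
clock: 3.22
tcp_pos: [0.6092, -0.291, 0.0967]
orientation: [0.993, 0.119, 0.0, 0.001]
contact_force: [0.4, 0.2, 0.7]
gripper_width: 0.092
grasp_force: 0.0
```

```bash
python3 look.py w2 crank; python3 - <<'E'
from h import *
p,r=tool(); print(p,r.as_matrix().round(4))
E
```

```text
[ 0.6092 -0.291   0.0967] 3.225
[[297.3, 0.0, 252.1], [0.0, 297.3, 195.4], [0.0, 0.0, 1.0]] [[0.238, -0.929, -0.285, 0.692], [-0.971, -0.226, -0.073, -0.27], [0.003, 0.294, -0.956, 0.268], [0.0, 0.0, 0.0, 1.0]]
crank 0.64 [223. 124. 269. 298.] [ 0.615 -0.285  0.036]
k [ 0.5667 -0.2971] h [ 0.6615 -0.2727] bar [ 0.6131 -0.2858  0.0305] [0.02871011 0.030612   0.03182389] dir -165.9 -165.5 953
[ 0.60976436 -0.29047256  0.09719534] [[ 0.9716  0.2368  0.0021]
 [ 0.2368 -0.9716 -0.0011]
 [ 0.0017  0.0016 -1.    ]]
```

```bash
sed -i 's/^im,d=optics/m=optics.camera_model("wrist"); im,d=optics/; s/^m=optics.camera_model("wrist"); print/print/' look.py; sed -i 's/def cloud(name, depth, mask=None):/def cloud(name, depth, mask=None, m=None):/; s/    m=optics.camera_model(name); K/    m=m or optics.camera_model(name); K/' h.py; sed -i 's/r\["region"\])/r["region"],m)/' look.py; python3 - <<'E'
from h import *
rows(0.6125,-0.286,0.005,14.2,4,0)
E
```

```text
[[0.02,-0.02,-0.13,0.0009,-0.001,0.023,0],[0.02,-0.02,-0.13,0.0009,-0.0009,0.023,0],[0.02,-0.02,-0.13,0.0009,-0.0009,0.023,0],[0.02,-0.02,-0.13,0.0009,-0.0009,0.023,0]]
```

Emit:
{"fn": "jog_arm", "kwargs": {
  "targets": [
    [[0,0,-0.1,0.001,-0.001,0.022,0],[0,0,-0.1,0.001,-0.001,0.022,0],[0,0,-0.1,0.001,-0.001,0.022,0],[0,0,-0.1,0.001,-0.001,0.022,0],[0,0,0,0,0,0,0]]
  ]
}}

```text
clock: 3.95
tcp_pos: [0.6104, -0.2838, 0.0045]
orientation: [0.992, 0.123, -0.002, -0.001]
contact_force: [0.0, -0.5, 1.1]
gripper_width: 0.0921
grasp_force: 0.0
```

```bash
python3 - <<'E'
from h import *
rows(0.6125,-0.286,0.005,14.2,1,0); print(tool()[0])
E
```

```text
[[-0.17,0.23,-0.04,0.0015,0.0026,-0.0005,0]]
[ 0.61041493 -0.28384055  0.00448332]
```

Emit:
{"fn": "jog_arm", "kwargs": {
  "targets": [
    [[0,0,0,0.001,0.002,0,0.5],[0,0,0,0,0,0,1],[0,0,0,0,0,0,1],[0,0,0,0,0,0,1],[0,0,0,0,0,0,1],[0,0,0,0,0,0,1]]
  ],
  "grip_force": 45
}}

```text
clock: 4.7
tcp_pos: [0.6136, -0.2866, 0.0077]
orientation: [0.992, 0.123, 0.0, 0.0]
contact_force: [-0.5, 0.3, -0.2]
gripper_width: 0.0338
grasp_force: 0.0
```

Emit:
{"fn": "jog_arm", "kwargs": {
  "targets": [
    [[0,0,0,0,0,0,1],[0,0,0,0,0,0,1],[0,0,0,0,0,0,1],[0,0,0,0,0,0,1]]
  ]
}}

```text
clock: 5.2
tcp_pos: [0.6135, -0.2861, 0.0075]
orientation: [0.992, 0.123, -0.0, -0.0]
contact_force: [-1.4, 1.3, 0.8]
gripper_width: 0.0155
grasp_force: 45.0
```

```bash
python3 - <<'E'
from h import *
p,r=tool(); rows(p[0],p[1],.12,14.2,3,1); rows(0.564,0.186,0.27,117,14,1,[p[0],p[1],.12],r)
E
```

```text
[[-0.01,0.01,-0.02,-0.0,-0.0,-0.0375,1],[-0.01,0.01,-0.02,-0.0,-0.0,-0.0375,1],[-0.01,0.01,-0.02,-0.0,-0.0,-0.0375,1]]
[[-0.0,-0.0,-7.35,0.0048,-0.0336,-0.0107,1],[-0.0,-0.0,-7.35,0.0091,-0.0327,-0.0107,1],[-0.0,-0.0,-7.35,0.0132,-0.0313,-0.0107,1],[-0.0,-0.0,-7.35,0.0171,-0.0293,-0.0107,1],[-0.0,-0.0,-7.35,0.0207,-0.0269,-0.0107,1],[-0.0,-0.0,-7.35,0.0239,-0.024,-0.0107,1],[-0.0,-0.0,-7.35,0.0268,-0.0208,-0.0107,1],[-0.0,-0.0,-7.35,0.0292,-0.0172,-0.0107,1],[-0.0,-0.0,-7.35,0.0312,-0.0133,-0.0107,1],[-0.0,-0.0,-7.35,0.0326,-0.0092,-0.0107,1],[-0.0,-0.0,-7.35,0.0335,-0.0049,-0.0107,1],[-0.0,-0.0,-7.35,0.0339,-0.0006,-0.0107,1],[-0.0,-0.0,-7.35,0.0337,0.0037,-0.0107,1],[-0.0,-0.0,-7.35,0.0329,0.008,-0.0107,1]]
```

Emit:
{"fn": "jog_arm", "kwargs": {
  "targets": [
    [[0,0,0,0,0,-0.037,1],[0,0,0,0,0,-0.038,1],[0,0,0,0,0,-0.038,1],[0,0,-7.35,0.005,-0.034,-0.011,1],[0,0,-7.35,0.009,-0.033,-0.011,1],[0,0,-7.35,0.013,-0.031,-0.011,1],[0,0,-7.35,0.017,-0.029,-0.011,1],[0,0,-7.35,0.021,-0.027,-0.011,1],[0,0,-7.35,0.024,-0.024,-0.011,1],[0,0,-7.35,0.027,-0.021,-0.011,1],[0,0,-7.35,0.029,-0.017,-0.011,1],[0,0,-7.35,0.031,-0.013,-0.011,1],[0,0,-7.35,0.033,-0.009,-0.011,1],[0,0,-7.35,0.034,-0.005,-0.01,1],[0,0,-7.35,0.034,-0.001,-0.01,1],[0,0,-7.35,0.034,0.004,-0.01,1],[0,0,-7.35,0.033,0.008,-0.01,1],[0,0,0,0,0,0,1],[0,0,0,0,0,0,1],[0,0,0,0,0,0,1]]
  ]
}}

```text
clock: 7.7
tcp_pos: [0.5646, 0.1853, 0.2699]
orientation: [0.523, 0.852, -0.001, -0.0]
contact_force: [-0.6, -0.2, -2.0]
gripper_width: 0.0151
grasp_force: 45.0
```

```bash
python3 look.py w3 shaft crank; python3 - <<'E'
from h import *
im=cv2.imread("pics/w3.png"); cv2.imwrite("pics/w3c.png",cv2.resize(im[20:300,112:400],None,fx=2.1,fy=2.1,interpolation=cv2.INTER_CUBIC))
p,r=tool(); print(p,r.as_matrix().round(4))
E
```

```text
[0.5646 0.1853 0.2699] 7.7
[[297.3, 0.0, 252.1], [0.0, 297.3, 195.4], [0.0, 0.0, 1.0]] [[0.891, 0.433, 0.134, 0.528], [0.454, -0.851, -0.266, 0.261], [-0.001, 0.298, -0.955, 0.44], [0.0, 0.0, 0.0, 1.0]]
shaft 0.85 [211.  37. 298. 111.] [0.513 0.298 0.088]
crank 0.78 [216. 140. 288. 368.] [0.558 0.2   0.294]
[0.564555   0.18603729 0.27026266] [[-4.531e-01  8.915e-01 -3.000e-04]
 [ 8.915e-01  4.531e-01 -5.000e-04]
 [-3.000e-04 -5.000e-04 -1.000e+00]]look.py:12: RuntimeWarning: Mean of empty slice.
  dist=np.hypot(*(b[:,:2]-k).T); h=b[dist>81e-3][:,:2].mean(0); bar=b[(dist>25e-3)&(dist<70e-3)]
  ret = um.true_divide(
look.py:13: RuntimeWarning: Mean of empty slice.
  c=bar[:,:2].mean(0); u,s,v=np.linalg.svd(bar[:,:2]-c,full_matrices=False)
look.py:14: RuntimeWarning: Mean of empty slice.
  print("k",k.round(4),"h",h.round(4),"bar",bar.mean(0).round(4),np.percentile(bar[:,2],[5,50,95]),"dir",np.degrees(np.arctan2(v[0,1],v[0,0])).round(1),np.degrees(np.arctan2(*(k-h)[::-1])).round(1),len(bar))
Traceback (most recent call last):
  File "look.py", line 14, in <module>
    print("k",k.round(4),"h",h.round(4),"bar",bar.mean(0).round(4),np.percentile(bar[:,2],[5,50,95]),"dir",np.degrees(np.arctan2(v[0,1],v[0,0])).round(1),np.degrees(np.arctan2(*(k-h)[::-1])).round(1),len(bar))
                                                                   ~~~~~~~~~~~~~^^^^^^^^^^^^^^^^^^^^
IndexError: index -1 is out of bounds for axis 0 with size 0
```

View pics/w3c.png

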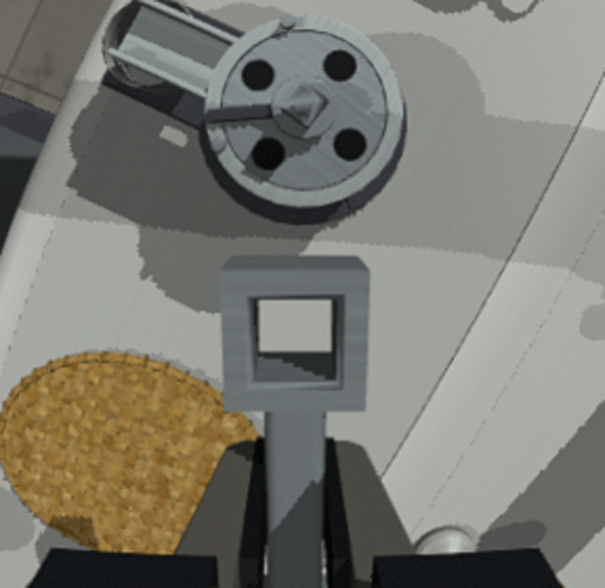

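The hub hole is at crop (295,338), square to the tool. The shaft tip is at (303,103), and its square top looks rotated about 45° from the pointer, which points left. I'll take a closer look to get the shaft angle.

Emit:
{"fn": "jog_arm", "kwargs": {
  "targets": [
    [[0,0,0,0.01,0,0.027,1],[0,0,0,0.01,0,0.027,1],[0,0,0,0.01,0,0.026,1],[0,0,0,0,0,0,1],[0,0,0,0,0,0,1]]
  ]
}}

```text
clock: 8.48
tcp_pos: [0.5517, 0.2135, 0.1916]
orientation: [0.523, 0.853, 0.0, 0.001]
contact_force: [1.1, -0.4, -1.6]
gripper_width: 0.0156
grasp_force: 45.0
```

```bash
cat > look2.py <<'E'
from h import *
import sys,pickle
m=optics.camera_model("wrist"); p,r=tool(); im,d=optics.snapshot("wrist")
pickle.dump((m,p,r.as_quat(),im,d),open("w.pkl","wb"))
P,uv=cloud("wrist",d,None,m)
near=np.hypot(P[:,0]-.508,P[:,1]-.3)<.02
s=near&(P[:,2]>.1)&(P[:,2]<.13); q=P[s]
print("tcp",p,"shaft pts",s.sum(),"zmax",q[:,2].max())
for lo in (.117,.113,.103): 
    t=P[s&(P[:,2]>lo)]; print(lo,len(t),t.mean(0).round(4))
    if len(t)>4: print(cv2.minAreaRect((t[:,:2]*1000).astype(np.float32)))
print("uv",uv[s].min(0),uv[s].max(0))
l=r.inv().apply(P-p)   # crank in tool frame
h=(l[:,0]>.02)&(l[:,0]<.09)&(abs(l[:,1])<.04)&(l[:,2]>-.027)&(l[:,2]<-.015)
t=l[h]; print("hub",len(t),t.min(0).round(4),t.max(0).round(4),np.median(t[:,2]))
fr=h&(l[:,0]>.034); print(cv2.minAreaRect((l[fr][:,:2]*1000).astype(np.float32)))
u0,v0=uv[s].mean(0).astype(int); print(u0,v0)
c=im[max(v0-45,0):v0+65,max(u0-55,0):u0+55]; print(max(v0-45,0),max(u0-55,0))
cv2.imwrite(f"pics/{sys.argv[1]}.png",cv2.resize(c,None,fx=5.4,fy=5.4,interpolation=cv2.INTER_CUBIC))
E
python3 look2.py w4
```

```text
tcp [0.55166641 0.21348599 0.1915637 ] shaft pts 463 zmax 0.12409565902528766
0.117 309 [0.5132 0.2991 0.1205]
((513.1644287109375, 299.0909118652344), (15.03110122680664, 14.880870819091797), 79.17076110839844)
0.113 456 [0.5133 0.299  0.1187]
((513.2372436523438, 299.2189636230469), (18.136266708374023, 18.05984115600586), 79.67951202392578)
0.103 463 [0.5132 0.299  0.1186]
((513.0051879882812, 299.18096923828125), (18.419879913330078, 18.285768508911133), 77.3855972290039)
uv [242  79] [271 108]
hub 3799 [ 0.02   -0.017  -0.0249] [ 0.0631  0.0189 -0.015 ] -0.02272475216849987
((48.545372009277344, 0.9376163482666016), (29.084794998168945, 35.844581604003906), 0.0022656135261058807)
256 93
48 201
```

View pics/w4.png

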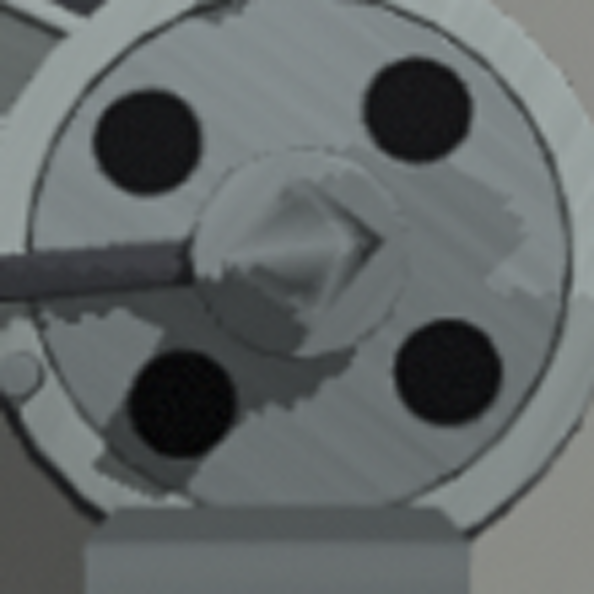

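```bash
python3 - <<'E'
from h import *
import pickle
m,p,q,im,d=pickle.load(open("w.pkl","rb")); r=R.from_quat(q)
P,uv=cloud("wrist",d,None,m); l=r.inv().apply(P-p)
h=(abs(l[:,1])<.03)&(l[:,2]>-.0245)&(l[:,2]<-.0205)&(l[:,0]>0.0)&(l[:,0]<.09)
t=l[h]
for name,sel,ax in (("x along y=0",abs(t[:,1]-.001)<.004,0),("x along edge",abs(abs(t[:,1]-.001)-.014)<.002,0),("y across hub",abs(t[:,0]-.045)<.004,1)):
    v=np.sort(t[sel][:,ax]); g=np.argmax(np.diff(v)); print(name,v[0].round(4),v[-1].round(4),"gap",v[g].round(4),v[g+1].round(4))
s=np.array([.5132,.2991]); hub=np.array([.045,.001])
print("shaft in tool",r.inv().apply(np.r_[s,.122]-p).round(4))
E
```

```text
x along y=0 0.0 0.0629 gap 0.0345 0.0551
x along edge 0.0086 0.063 gap 0.0106 0.027
y across hub -0.0167 0.0186 gap -0.0093 0.0118
shaft in tool [0.0938 0.0045 0.0695]
```

```bash
cat > tgt.py <<'E'
from h import *
def at(yaw,z,n,s=(.5132,.2991),hub=(.0449,.0011),**k):
    a=np.radians(yaw); c=np.array(s)-hub[0]*np.array([np.cos(a),np.sin(a)])-hub[1]*np.array([np.sin(a),-np.cos(a)])
    print(c.round(4)); rows(c[0],c[1],z,yaw,n,1,**k)
E
python3 - <<'E'
from tgt import *
at(167.5,.15,6)
E
```

```text
[0.5568 0.2883]
[[0.02,0.01,-8.42,0.0108,0.0064,0.007,1],[0.02,0.01,-8.42,0.0097,0.0079,0.007,1],[0.02,0.01,-8.42,0.0084,0.0092,0.007,1],[0.02,0.01,-8.42,0.007,0.0104,0.007,1],[0.02,0.01,-8.42,0.0054,0.0113,0.007,1],[0.02,0.01,-8.42,0.0037,0.0119,0.007,1]]
```

Emit:
{"fn": "jog_arm", "kwargs": {
  "targets": [
    [[0,0,-8.4,0.011,0.006,0.007,1],[0,0,-8.4,0.01,0.008,0.007,1],[0,0,-8.4,0.008,0.009,0.007,1],[0,0,-8.4,0.007,0.01,0.007,1],[0,0,-8.4,0.005,0.011,0.007,1],[0,0,-8.4,0.004,0.012,0.007,1],[0,0,0,0,0,0,1],[0,0,0,0,0,0,1]]
  ]
}}

```text
clock: 9.52
tcp_pos: [0.5558, 0.2871, 0.1493]
orientation: [0.111, 0.994, -0.0, 0.001]
contact_force: [-0.5, -0.7, -1.9]
gripper_width: 0.0155
grasp_force: 45.0
```

```bash
python3 - <<'E'
from tgt import *
import pickle
m=optics.camera_model("wrist"); p,r=tool(); im,d=optics.snapshot("wrist"); print(p,telemetry.get_obs()["clock"])
P,uv=cloud("wrist",d,None,m); l=r.inv().apply(P-p)
s=(np.hypot(l[:,0]-.045,l[:,1]-.001)<.0105)&(P[:,2]<.13)&(P[:,2]>.1); print("shaft seen",s.sum(),P[s].max(0),P[s].mean(0))
t=P[s&(P[:,2]>.113)]; print(cv2.minAreaRect((t[:,:2]*1000).astype(np.float32)) if len(t)>4 else 0)
at(167.5,.125,1)
cv2.imwrite("pics/w5.png",cv2.resize(im[60:220,180:330],None,fx=3.7,fy=3.7,interpolation=cv2.INTER_CUBIC))
E
```

```text
[0.55579433 0.28712126 0.14931308] 9.575
shaft seen 246 [0.52203779 0.30723211 0.12406972] [0.51625608 0.29824599 0.12005243]
((516.9756469726562, 298.3888854980469), (16.875396728515625, 8.962105751037598), 78.82646179199219)
[0.5568 0.2883]
[[-0.0,0.08,-0.25,-0.0007,0.0014,0.0243,1]]
```

View pics/w5.png

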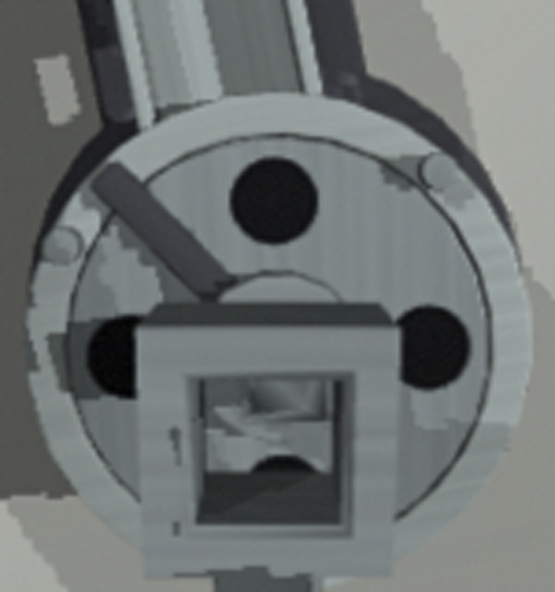

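Rotation is aligned and the shaft shows in the hole at crop (285,395). The hole needs to go about 1.5 mm right. I'll correct that and lower it gently.

Emit:
{"fn": "jog_arm", "kwargs": {
  "targets": [
    [[0,0,0,-0.0007,0.0018,0.01,1],[0,0,0,0,0,0.012,1],[0,0,0,0,0,0.006,1],[0,0,0,0,0,0,1]]
  ]
}}

```text
clock: 10.07
tcp_pos: [0.5555, 0.2893, 0.1196]
orientation: [0.109, 0.994, -0.0, -0.001]
contact_force: [-0.8, -0.5, -3.0]
gripper_width: 0.0154
grasp_force: 45.0
```

Emit:
{"fn": "jog_arm", "kwargs": {
  "targets": [
    [[0,0,0,0,0,0.004,1],[0,0,0,0,0,0.004,1],[0,0,0,0,0,0.004,1],[0,0,0,0,0,0,1]]
  ]
}}

```text
clock: 10.58
tcp_pos: [0.5558, 0.2894, 0.1082]
orientation: [0.109, 0.994, -0.0, -0.0]
contact_force: [0.2, 0.2, -2.9]
gripper_width: 0.0156
grasp_force: 45.0
```

Emit:
{"fn": "jog_arm", "kwargs": {
  "targets": [
    [[0,0,0,0,0,0.003,1],[0,0,0,0,0,0.0025,1],[0,0,0,0,0,0,1],[0,0,0,0,0,0,1]]
  ]
}}

```text
clock: 11.08
tcp_pos: [0.5561, 0.2896, 0.1031]
orientation: [0.109, 0.994, 0.0, 0.0]
contact_force: [0.7, -1.1, -3.2]
gripper_width: 0.0157
grasp_force: 45.0
```

Emit:
{"fn": "jog_arm", "kwargs": {
  "targets": [
    [[0,0,6,0.0004,-0.0047,0,1],[0,0,6,0.0004,-0.0047,0,1],[0,0,6,0.0004,-0.0047,0,1],[0,0,6,0.0004,-0.0047,0,1],[0,0,6,0.0004,-0.0047,0,1],[0,0,0,0,0,0,1]]
  ]
}}

```text
clock: 11.82
tcp_pos: [0.5452, 0.2689, 0.1033]
orientation: [0.363, 0.932, 0.0, 0.001]
contact_force: [1.8, -0.0, -4.3]
gripper_width: 0.0157
grasp_force: 45.0
```

```bash
cat > st.py <<'E'
from h import *
p,r=tool(); o=telemetry.get_obs(); M=r.as_matrix()
print("yaw",np.degrees(np.arctan2(M[1,0],M[0,0])).round(1),"hub",(p+r.apply([.0449,.0011,0.0075])).round(4),"F",np.round(o["contact_force"],1),"T",np.round(o["ft_torque"],2),"q7",o["qpos"][6],o["clock"])
E
python3 st.py
```

```text
yaw 137.5 hub [0.5129 0.3    0.0957] F [ 1.8 -0.  -4.3] T [-0.2  -0.63 -0.  ] q7 -0.04366956456234108 11.825
```

Emit:
{"fn": "jog_arm", "kwargs": {
  "targets": [
    [[0,0,6,0.0004,-0.0047,0,1],[0,0,6,0.0004,-0.0047,0,1],[0,0,6,0.0004,-0.0047,0,1],[0,0,6,0.0004,-0.0047,0,1],[0,0,6,0.0004,-0.0047,0,1],[0,0,0,0,0,0,1]]
  ]
}}

```text
clock: 12.58
tcp_pos: [0.5254, 0.2564, 0.1033]
orientation: [0.591, 0.807, -0.0, 0.001]
contact_force: [3.6, -2.8, -3.1]
gripper_width: 0.0157
grasp_force: 45.0
```

```bash
python3 st.py; python3 - <<'E'
from h import *
im,d=optics.snapshot("wrist"); cv2.imwrite("pics/w6.png",cv2.resize(im[40:240,160:350],None,fx=2.9,fy=2.9,interpolation=cv2.INTER_CUBIC))
E
```

```text
yaw 107.6 hub [0.513  0.2996 0.0957] F [ 3.6 -2.8 -3.1] T [-0.78 -0.91 -0.06] q7 -0.49574562814036555 12.575
```

View pics/w6.png

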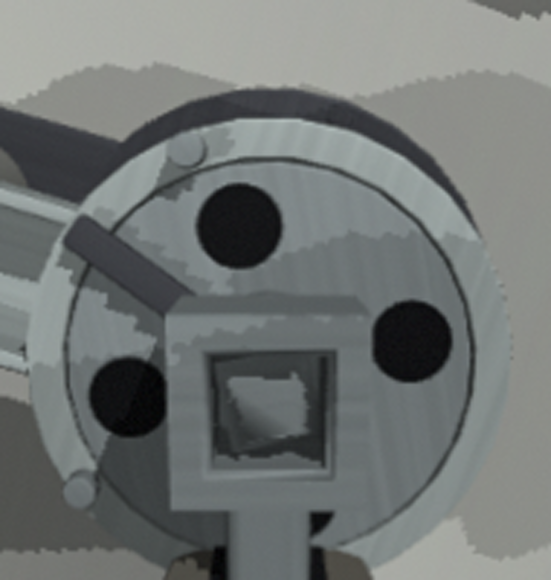

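The pointer (75,235) follows the crank, and the stop pin is at (187,150), about 30° further on.

Emit:
{"fn": "jog_arm", "kwargs": {
  "targets": [
    [[0,0,6,0.0004,-0.0047,0,1],[0,0,6,0.0004,-0.0047,0,1],[0,0,6,0.0004,-0.0047,0,1],[0,0,3,0.0001,-0.0024,0,1],[0,0,0,0,0,0,1]]
  ]
}}

```text
clock: 13.25
tcp_pos: [0.5092, 0.2546, 0.1032]
orientation: [0.728, 0.685, -0.0, 0.001]
contact_force: [2.4, -4.9, -2.8]
gripper_width: 0.0159
grasp_force: 45.0
```

```bash
python3 st.py
```

```text
yaw 86.5 hub [0.513  0.2993 0.0957] F [ 2.4 -4.9 -2.8] T [-1.12 -0.95 -0.1 ] q7 -0.8249328105698193 13.25
```

Emit:
{"fn": "jog_arm", "kwargs": {
  "targets": [
    [[0,0,3,0.0001,-0.0024,0,1],[0,0,3,0.0001,-0.0024,0,1],[0,0,0,0,0,0,1]]
  ]
}}

```text
clock: 13.62
tcp_pos: [0.505, 0.255, 0.1032]
orientation: [0.763, 0.647, 0.0, 0.001]
contact_force: [5.2, -4.4, -3.3]
gripper_width: 0.0154
grasp_force: 45.0
```

```bash
python3 st.py; python3 - <<'E'
from h import *
im,d=optics.snapshot("wrist"); cv2.imwrite("pics/w7.png",cv2.resize(im[40:240,160:350],None,fx=2.9,fy=2.9,interpolation=cv2.INTER_CUBIC))
E
```

```text
yaw 80.6 hub [0.5134 0.2991 0.0957] F [ 5.2 -4.4 -3.3] T [-1.26 -1.34  0.27] q7 -0.9200083463173829 13.625
```

View pics/w7.png

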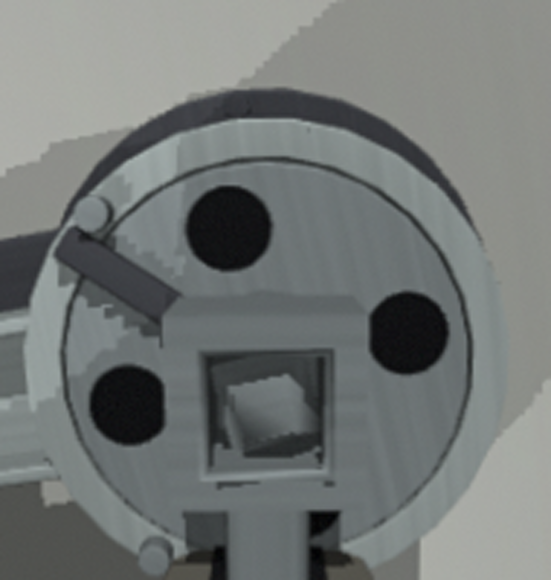

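The pointer's edge (80,232) is practically at the pin (93,213). I'll nudge it a few degrees more.

Emit:
{"fn": "jog_arm", "kwargs": {
  "targets": [
    [[0,0,2,0.0001,-0.0016,0,1],[0,0,2,0.0001,-0.0016,0,1],[0,0,0,0,0,0,1]]
  ]
}}

```text
clock: 14.05
tcp_pos: [0.5031, 0.2554, 0.1034]
orientation: [0.784, 0.62, 0.001, 0.002]
contact_force: [8.4, -6.1, -5.5]
gripper_width: 0.0155
grasp_force: 45.5
```

```bash
python3 st.py
```

```text
yaw 76.7 hub [0.5146 0.2988 0.0958] F [ 8.4 -6.1 -5.5] T [-1.45 -2.    0.8 ] q7 -0.9832275829301138 14.05
```

The moment rose steeply to 0.8 N m, so the shaft is at the stop. I'll back off within the play, then lift.

Emit:
{"fn": "jog_arm", "kwargs": {
  "targets": [
    [[0,0,0,0,0,0,1],[0,0,-5.5,0.0001,0.0043,0,1],[0,0,-5.5,0.0001,0.0043,0,1],[0,0,0,0,0,0,1]]
  ]
}}

```text
clock: 14.55
tcp_pos: [0.5095, 0.255, 0.1031]
orientation: [0.723, 0.691, -0.0, 0.0]
contact_force: [2.5, -4.2, -1.6]
gripper_width: 0.0159
grasp_force: 45.0
```

```bash
python3 st.py
```

```text
yaw 87.4 hub [0.5126 0.2998 0.0956] F [ 2.5 -4.2 -1.6] T [-1.04 -0.87 -0.12] q7 -0.8104299137352635 14.55
```

Emit:
{"fn": "jog_arm", "kwargs": {
  "targets": [
    [[0,0,0,0,0,-0.006,1],[0,0,0,0,0,-0.01,1],[0,0,0,0,0,-0.014,1],[0,0,0,0,0,-0.03,1],[0,0,0,0,0,-0.04,1],[0,0,0,0,0,0,1]]
  ]
}}

```text
clock: 15.3
tcp_pos: [0.5094, 0.2585, 0.2065]
orientation: [0.722, 0.692, 0.003, 0.0]
contact_force: [0.0, -0.8, -2.5]
gripper_width: 0.0159
grasp_force: 45.0
```

```bash
python3 st.py; python3 - <<'E'
from h import *
im,d=optics.snapshot("wrist"); m=optics.camera_model("wrist"); P,_=cloud("wrist",d,None,m); p,r=tool()
l=r.inv().apply(P-p); t=l[(abs(l[:,1])<.03)&(l[:,2]>-.026)&(l[:,2]<-.019)&(l[:,0]>.03)&(l[:,0]<.09)]
print(t.min(0),t.max(0),np.median(t[:,2]))
cv2.imwrite("pics/w8.png",cv2.resize(im[:260],None,fx=1.5,fy=1.5))
im,d=optics.snapshot("top"); q=optics.outline_of("mat","top")
for x in q[:1]:
    P,_=cloud("top",d,x["region"]); print("mat",x["confidence"],((np.percentile(P,1,axis=0)+np.percentile(P,99,axis=0))/2).round(3),P.mean(0).round(3))
E
```

```text
yaw 87.5 hub [0.5125 0.3033 0.1992] F [ 0.  -0.8 -2.5] T [ 0.01 -0.05 -0.02] q7 -0.74764913876101 15.3
[ 0.03000659 -0.01690869 -0.02497614] [ 0.06361876  0.01898783 -0.01900238] -0.022757410635102455
mat 0.74 [0.506 0.011 0.007] [0.505 0.011 0.007]
```

View pics/w8.png

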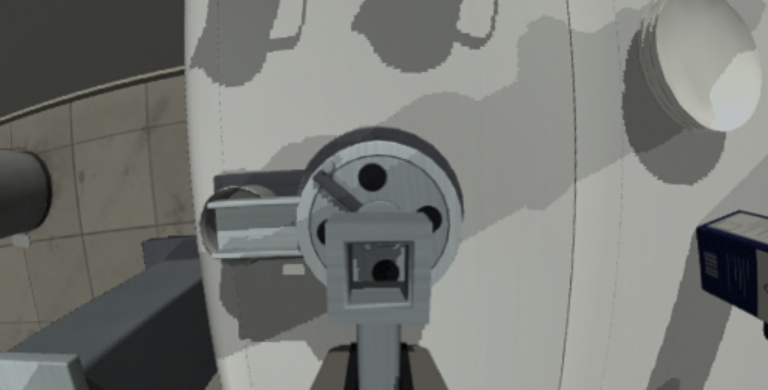

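The pointer stayed at its stop pin and the crank is in hand. Next is the mat.

```bash
python3 - <<'E'
from h import *
rows(.509,.013,.1,30,7,1)
E
```

```text
[[-0.01,0.01,8.21,-0.0347,0.0018,0.0146,1],[-0.01,0.01,8.21,-0.034,0.0067,0.0146,1],[-0.01,0.01,8.21,-0.0327,0.0115,0.0146,1],[-0.01,0.01,8.21,-0.0308,0.0161,0.0146,1],[-0.01,0.01,8.21,-0.0282,0.0203,0.0146,1],[-0.01,0.01,8.21,-0.025,0.0241,0.0146,1],[-0.01,0.01,8.21,-0.0213,0.0274,0.0146,1]]
```

Emit:
{"fn": "jog_arm", "kwargs": {
  "targets": [
    [[0,0,8.2,-0.035,0.002,0.005,1],[0,0,8.2,-0.034,0.007,0.01,1],[0,0,8.2,-0.033,0.012,0.015,1],[0,0,8.2,-0.031,0.016,0.018,1],[0,0,8.2,-0.028,0.02,0.018,1],[0,0,8.2,-0.025,0.024,0.018,1],[0,0,8.2,-0.021,0.027,0.018,1],[0,0,0,0,0,0,1],[0,0,0,0,0,0,1],[0,0,0,0,0,0.03,1],[0,0,0,0,0,0.025,1],[0,0,0,0,0,0.015,1],[0,0,0,0,0,0,1],[0,0,0,0,0,0,1]]
  ]
}}

```text
clock: 17.2
tcp_pos: [0.5115, 0.0133, 0.0318]
orientation: [0.966, 0.259, 0.001, 0.0]
contact_force: [0.1, 0.6, -2.7]
gripper_width: 0.0154
grasp_force: 45.0
```

```bash
python3 st.py; python3 - <<'E'
from h import *
m=optics.camera_model("wrist"); im,d=optics.snapshot("wrist"); P,_=cloud("wrist",d,None,m)
for x in optics.outline_of("mat","wrist")[:1]:
    Q,_=cloud("wrist",d,x["region"],m); print(x["confidence"],Q.mean(0),np.percentile(Q,[1,50,99],axis=0).round(3))
E
```

```text
yaw 30.1 hub [0.5509 0.0348 0.0244] F [ 0.1  0.6 -2.7] T [-0.02 -0.03  0.05] q7 -1.2636857388892022 17.2
0.68 [0.54407554 0.02538907 0.00837549] [[ 0.44  -0.071  0.006]
 [ 0.549  0.035  0.008]
 [ 0.616  0.097  0.011]]
```

Emit:
{"fn": "jog_arm", "kwargs": {
  "targets": [
    [[0,0,0,0,0,0.008,1],[0,0,0,0,0,0.004,1],[0,0,0,0,0,0.0025,1],[0,0,0,0,0,0,1],[0,0,0,0,0,0,1]]
  ]
}}

```text
clock: 17.92
tcp_pos: [0.5106, 0.0127, 0.0167]
orientation: [0.966, 0.259, -0.0, 0.0]
contact_force: [-2.2, -0.9, 3.5]
gripper_width: 0.0158
grasp_force: 45.0
```

Contact on the mat: force z went from -2.7 to +3.5 N. I'll open and retreat straight up.

Emit:
{"fn": "jog_arm", "kwargs": {
  "targets": [
    [[0,0,0,0,0,0,0.7],[0,0,0,0,0,0,0.4],[0,0,0,0,0,0,0.4],[0,0,0,0,0,0,0.4],[0,0,0,0,0,0,0.4],[0,0,0,0,0,-0.02,0.4],[0,0,0,0,0,-0.04,0.4],[0,0,0,0,0,-0.05,0.4],[0,0,0,0,0,-0.05,0.4],[0,0,0,0,0,-0.03,0.4],[0,0,0,0,0,0,0.4],[0,0,0,0,0,0,0.4],[0,0,0,0,0,0,0.4]]
  ]
}}

```text
clock: 19.55
tcp_pos: [0.5098, 0.0128, 0.205]
orientation: [0.966, 0.259, -0.001, -0.0]
contact_force: [0.1, -0.5, -0.3]
gripper_width: 0.0551
grasp_force: 0.0
```

```bash
sed -i 's/P\[:,2\]>.018/P[:,2]>.028/; s/P\[:,2\]<.04)/P[:,2]<.046)/' look.py; python3 look.py w9 crank | tail -2; python3 - <<'E'
from h import *
im,d=optics.snapshot("scene"); cv2.imwrite("pics/s9.png",cv2.resize(im[100:350,60:420],(792,550)))
for n in ("round_crank",):
    r=optics.outline_of(n,"scene")[0]; P,_=cloud("scene",d,r["region"]); print(np.median(P,0),np.round(r["extent"]),r["confidence"])
E
```

```text
k [ 0.4684 -0.0129] h [0.5532 0.0366] bar [0.5096 0.0107 0.0395] [0.03825339 0.03953167 0.0408501 ] dir -149.9 -149.7 489
crank 0.32 [  6.  35.  73. 108.] [0.515 0.293 0.088]
[ 0.42094522 -0.27965551  0.02444018] [328. 185. 371. 211.] 0.66look.py:12: RuntimeWarning: Mean of empty slice.
  dist=np.hypot(*(b[:,:2]-k).T); h=b[dist>81e-3][:,:2].mean(0); bar=b[(dist>25e-3)&(dist<70e-3)]
  ret = um.true_divide(
look.py:13: RuntimeWarning: Mean of empty slice.
  c=bar[:,:2].mean(0); u,s,v=np.linalg.svd(bar[:,:2]-c,full_matrices=False)
look.py:14: RuntimeWarning: Mean of empty slice.
  print("k",k.round(4),"h",h.round(4),"bar",bar.mean(0).round(4),np.percentile(bar[:,2],[5,50,95]),"dir",np.degrees(np.arctan2(v[0,1],v[0,0])).round(1),np.degrees(np.arctan2(*(k-h)[::-1])).round(1),len(bar))
Traceback (most recent call last):
  File "look.py", line 14, in <module>
    print("k",k.round(4),"h",h.round(4),"bar",bar.mean(0).round(4),np.percentile(bar[:,2],[5,50,95]),"dir",np.degrees(np.arctan2(v[0,1],v[0,0])).round(1),np.degrees(np.arctan2(*(k-h)[::-1])).round(1),len(bar))
                                                                   ~~~~~~~~~~~~~^^^^^^^^^^^^^^^^^^^^
IndexError: index -1 is out of bounds for axis 0 with size 0
```

View pics/s9.png

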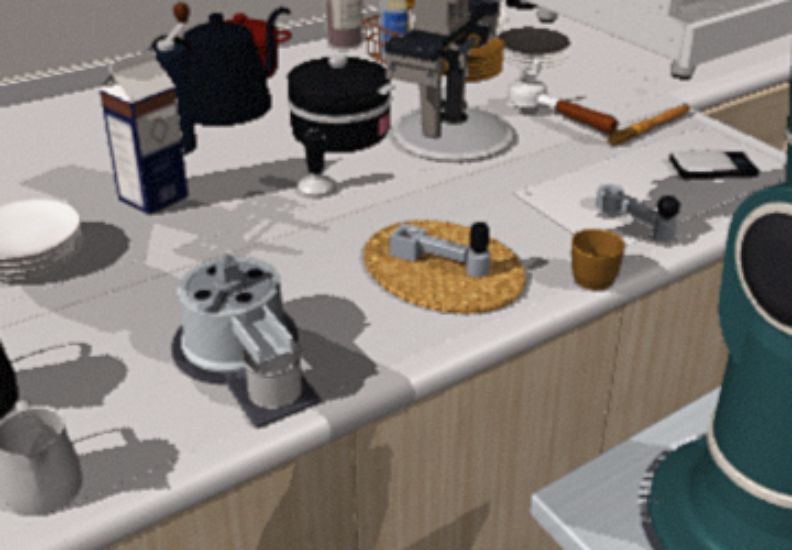

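The crank lies flat, knob up, in the middle of the mat at (440,250). The drum is turned, and the round crank is where it was at (640,212).

```bash
python3 -c "
from rig import job; print(job.sign_off())"
```

```text
the job is handed in; nothing more can be done
None
```

The job is handed in: the drum is turned to its stop pin, the square-hub crank lies flat and knob up in the middle of the mat, and the round-hub crank was left untouched; sign-off returned no verdict.

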